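# Dryer battery onto its charger shoe

## Task

Put the hair dryer's battery pack from the steel tray on the charger: slide it contact end first under the lips of the charger's shoe, gently and without forcing it, until it is fully home and the orange catch springs up behind it. Then press the teal fast-charge key on the charger all the way down and let it go. Leave the other things on the dresser standing where they are.

Things in the scene. Friction and masses are not known exactly. Their poses are not given: they have to be found in the camera images.
- pack: Battery pack, 0.3 to 0.57 kg, standing in the tray: grey foot 100 (x) x 62 (y) x 7 mm, front corners rounded 8 mm; on it a flat-sided dark body 96 x 50 mm with a teal band, top 62 mm above the underside. Origin: centre of the underside; z up; x to the contact end (copper contacts, white patch on top). Grip across the 50 mm width, fingertips 20 mm or more above the underside to clear the lips.
- pack_nose (a point): Middle of the lower front edge of the pack's foot, 50 mm ahead (pack x) of the pack's origin. Axes as the pack's. At the start pack x points within 0.9 rad of straight away from the robot.
- charger: Fixed charger, light grey, 104 mm wide (y), from x -85 to +115 mm; flat deck 40 mm above the glass. Origin: on the glass below a seated pack's centre; x is the way the pack slides on (within 0.4 rad of away from the robot). At x +50 mm an end stop 18 mm high, then a console as high with the key.
- shoe_home (a point): Point on the deck (40 mm above the glass) where the centre of the underside of a fully seated pack stands. Axes as the charger's. Sliding takes about 5 N, a push of 25 N is safe; pack-charger contacts summing over 120 N (a hard shove) are forcing.
- shoe_mouth (a point): On the deck, midway between the front ends of two dark guides (charger x -30 to +50 mm, 66 mm apart inside). Their overhanging lips are 54 mm apart, underside 9.5 and top 14.5 mm above the deck (raised lead-in at the mouth: 18 mm), so the pack goes in only lengthwise. In front, lipless flares widen to about 86 mm at x -49 mm. Axes as the charger's.
- catch (a joint): Sprung orange catch in the deck, 36 mm wide, a ramp from charger x -75 to -58 mm and a flat top to its steep face at x -52 mm. Value 0 when it stands 6 mm proud of the deck, about 0.006 m when pushed flush by the pack above it; the spring needs 2 to 4 N. It springs back to 0 behind the pack's rear edge once the pack is home (2 mm of play).
- key (a joint): Round teal push key, 26 mm across, on the console. 0 when up, 0.005 m when fully pressed; fully down takes 5 N and it springs back.
- key_top (a point): Centre of the top face of the key, 39 mm above the deck (79 mm above the glass) when up, on the charger's centre line 88.5 mm beyond shoe_home; moves down with the key.
- tray: Fixed steel tray, 300 mm (x) x 360 mm (y), floor 4 mm thick, rim 14 mm above the glass. Origin: centre of its underside. Tray and charger stand one left, one right, either way round.
- violet_bottle: Bystander: ridged violet bottle with steel cap, 54 mm across, 150 mm tall, on the far half of the tray. Origin: centre of its underside.
- decanter: Bystander: short clear glass decanter with glass stopper, 74 mm across, 128 mm tall, on the far half of the tray. Origin: centre of its underside.
- dispenser: Bystander: small white push dispenser, 42 mm across, 91 mm tall, on the far half of the tray. Origin: centre of its underside.
- brush: Bystander: wooden hair brush, about 180 mm long (x), 44 mm wide, 40 mm high, lying bristles down at the right (-y) edge of the tray. Origin: on the underside, where head and handle meet.
- dryer: Bystander: lilac cordless hair dryer without its pack, lying at the back beyond tray and charger, barrel 68 mm across and 160 mm long. Origin: under the middle of the barrel.
- cream_jar: Bystander: white cream jar with lilac lid, 62 mm across, 44 mm tall, behind the console of the charger. Origin: centre of its underside.
Things that resemble listed ones, but are neither listed nor needed, are in the scene too. What is shaped like the pack but green is not meant.

How it is judged:
On the way, in this order (a step that is already met when the one before it is completed fails the run):
1. the pack is fully home on the charger's shoe, contact end first, with the catch up behind it (x of pack_nose in the frame of shoe_home between 0.046 and 0.053 m and y of pack_nose in the frame of shoe_home between -0.006 and 0.006 m and z of pack in the frame of shoe_home between -0.002 and 0.0045 m and angle between the x axis of pack and the x axis of shoe_home, either way round below 0.12 rad and angle between pack's own z axis and vertical below 0.08 rad and value of joint catch below 0.002 m), for 0.3 s.
2. with the pack home, the fast-charge key is pressed down (all of step 1 and value of joint key above 0.004 m), for 0.05 s.
At the end, for the whole second after the job is handed in: Pack released and at rest in the shoe, foot on the deck, contact end within 4 mm of the end stop, within 6 mm sideways and 0.12 rad; orange catch up behind it (within 2 mm); key pressed and up again. No bystander shifted over 30 mm or tipped, never over 120 N summed pack-charger contact (all of step 1 and value of joint key below 0.001 m and linear speed of pack below 0.01 m/s); the robot touches nothing.
It fails at once if the bottle, decanter, dispenser or cream jar shifted more than 30 mm or tipped over (distance of any of violet_bottle, decanter, dispenser, cream_jar from where it was at the start of the episode above 0.03 m or angle between any of violet_bottle, decanter, dispenser, cream_jar's own z axis and vertical above 0.5 rad).
It fails at once if the brush or hair dryer shifted more than 30 mm (distance of any of brush, dryer from where it was at the start of the episode above 0.03 m).
It fails at once if the pack forced or rammed against the charger (more than 120 N summed over all contacts between them) (contact force between pack and charger above 120 N).
It also fails if it takes over 51 s, if anything falls off the work surface, if the arm or the gripper's body presses on something with over 40 N, if the wrist force passes 120 N, or if a joint passes its speed limit or range.

## Robot

A 7-joint arm with a two-finger parallel gripper is mounted at the origin on the work surface. World frame = base frame: x ahead of the robot, y to its left, z up, the work surface at z = 0. Lengths are in m, angles in rad, forces in N, time in s.
With the tool pointing down it reaches from about 0.425 to 0.875 m from the base axis. Payload 8.4 kg.
Tool frame: the origin (TCP) lies midway between the tips of the shut fingers; the grasp point (between the pads) lies 19 mm behind it; z points along the fingers, y is the direction in which the jaws open and shut (so a half turn about z gives the same grasp; the last joint's range is limited). The gripper opens to 85 mm and grips with 20 to 120 N. Pads are 22 mm wide; open, the fingers measure 114 mm over their backs; the gripper's body (76 mm by 85 mm) begins 54 mm behind the grasp point. The pads swing forward as they close: fully open they stand 13 mm farther back than shut.
Start: joints at [1.156, 0.333, 0.04, 1.465, -0.013, 1.343, -0.059], TCP at [0.202, -0.618, 0.199] pointing down, gripper open.
Joint ranges: [-2.58, 2.58], [-0.38, 2.09], [-1.3, 1.39], [0.25, 2.4], [-1.5, 4.64], [0.08, 2.09], [-2.65, 2.65]. Speed limits (rad/s): [2.22, 2.22, 2.79, 2.79, 3.14, 3.14, 3.14].

## Interface

Orientations are given as a unit quaternion [x, y, z, w].
In Python, from workcell import bot gives the robot as it stands. The module is installed in compiled form; this text tells all that it offers.
- The arm moves only by the tool move_arm, never from a script. Its argument "rows" is a list of rows, each an object with "grip": the finger opening in cm, from 0 to 8.54; "offset": the shift along the tool's x, y, z in cm, a list of three; "turn": the turn about the tool's z in degrees. A call has 1 to 20 rows; each row shifts and turns the commanded pose from where the row before left it, along the tool's axes as they then stand; what a row does not reach is not made up. A row lasts 1/8 s, in which the tool goes at most 62.5 mm and 10.7 degrees, less where a joint would pass 70% of its speed; a pose out of reach is approached as far as the arm can. A call with a gripper value outside its range is refused whole. The fingers move at their own pace and stop on an object; the grip force is fixed at half the most. Time passes only in rows, so rows that do not move let the fingers close. It gives the time, the measured TCP pose, the force and the opening at its end, in the units of the state.
- bot.observe(): the state, without advancing time (a new reading comes with each control period).
- bot.snapshot(name): name is "scene" or "side" or "wrist"; returns a dict with "pixels" (480x640x3 uint8, blue, green, red), "range_z" (480x640 float32, m along the optical axis (not along the pixel's ray), 0 where there is no reading), "fx", "fy", "cx", "cy" (pixels), "distortion" ([k1, k2, p1, p2, k3] as OpenCV has them; the pictures are not rectified), "position" and "rotation" of the camera in the world; the wrist camera has in their place "T_tool_cam" (4x4, takes a point from camera to tool coordinates, whose origin is the TCP and whose axes are the flange's). Camera axes: x right, y down, z forward; pixel columns grow to the right and rows downward; lengths in m; the calibration is good to about 2 mm. A picture is of the moment at which its call begins: read the wrist's pose just before it.
- bot.finish_job(): hands the job in, once; it reports no verdict.
The state is a dict: "time": time; "joint_positions": joint angles; "dq": joint speeds; "effort": joint torques, N m; "position": TCP position; "ee_rot": TCP orientation; "ft_force": force on the tool from outside, world axes, zero at the start; "wrist_torque": the same for the moment, N m; "grip_width": opening from 0.0 (shut) to 1.0 (fully open).
Only numpy, scipy, OpenCV 4.12 (cv2) and the standard library are available. Lean on these libraries where they do the work, as an engineer would, in place of code of your own. Each camera call takes 0.05 s, during which the arm holds its last target. There are 200 camera calls.

## Working session

There is one attempt and no reset: what is moved stays moved. The work goes in short steps, Python scripts to look and compute and a tool call to move; the robot and the scene stay as the last step left them, time stands still between calls to the robot, and variables do not carry over. Pictures are saved under pics/ and viewed, about 8 in all and at most 12, crops included, and the job is handed in when it is done.

Besides the shell and the picture viewer there is one more tool, called after "Call:" by a JSON object that holds its "api" and its "payload". move_arm: Moves the arm, as the interface text tells. Its arguments: {"type":"object","properties":{"rows":{"type":"array","items":{"type":"object","properties":{"grip":{"type":"number"},"offset":{"type":"array","items":{"type":"number"}},"turn":{"type":"number"}}}}},"required":["rows"]}

```bash
mkdir -p pics; cat > h.py <<'E'
import numpy as np, cv2
from scipy.spatial.transform import Rotation as R
from workcell import bot
def snap(name, fn=None):
    s=bot.observe(); d=bot.snapshot(name)
    if name=="wrist":
        T=np.eye(4);T[:3,:3]=R.from_quat(s["ee_rot"]).as_matrix();T[:3,3]=s["position"]
        T=T@np.array(d["T_tool_cam"]);d["P"]=T[:3,3];d["Rm"]=T[:3,:3]
    else:
        d["P"]=np.array(d["position"]);r=np.array(d["rotation"]);d["Rm"]=r if r.shape==(3,3) else R.from_quat(r).as_matrix()
    if fn: cv2.imwrite("pics/"+fn,d["pixels"])
    return d
def rays(d,uv):
    K=np.array([[d["fx"],0,d["cx"]],[0,d["fy"],d["cy"]],[0,0,1]])
    n=cv2.undistortPoints(np.array(uv,float).reshape(-1,1,2),K,np.array(d["distortion"],float)).reshape(-1,2)
    return np.c_[n,np.ones(len(n))]
def plane(d,uv,z):
    w=rays(d,uv)@d["Rm"].T
    return d["P"]+w*((z-d["P"][2])/w[:,2])[:,None]
def depthpts(d,uv):
    uv=np.array(uv,float).reshape(-1,2);z=d["range_z"][uv[:,1].astype(int),uv[:,0].astype(int)]
    return d["P"]+(rays(d,uv)*z[:,None])@d["Rm"].T
E
python3 - <<'E'
from h import *
print(bot.observe())
a=snap("scene","scene.png");b=snap("side","side.png")
for d in(a,b):print(d["P"],d["Rm"].round(3).tolist(),d["fx"],d["distortion"])
E
```

```text
{'time': 0.0, 'joint_positions': array([ 1.15577605,  0.33391125,  0.03989949,  1.46629448, -0.01342839,
        1.34331807, -0.05849076]), 'dq': array([-8.03613298e-04, -2.10069781e-03,  1.24268239e-03,  6.75370931e-04,
       -2.73851751e-04,  7.26165073e-04, -5.62488114e-06]), 'effort': array([ 1.32815523e-03, -6.58543181e+01,  1.36612851e+00, -4.05561376e+01,
        1.66106480e-02,  1.28895589e-02, -5.03296826e-05]), 'position': array([ 0.20168642, -0.61736187,  0.19761009]), 'ee_rot': array([ 9.87560803e-01,  1.57235387e-01, -1.76865651e-04, -8.13375035e-04]), 'ft_force': array([ 0.22206857, -0.47314793,  0.0195184 ]), 'wrist_torque': array([0.02324269, 0.00757749, 0.02891882]), 'grip_width': 1.0014495552285108}
[0.92540861 0.64966993 0.86383812] [[-0.876, 0.35, -0.334], [0.483, 0.639, -0.599], [0.004, -0.685, -0.728]] 554.6806967050605 [-0.1678053  0.         0.         0.         0.       ]
[ 0.47760406 -0.89354743  0.9712788 ] [[0.996, -0.075, 0.051], [-0.09, -0.713, 0.695], [-0.015, -0.697, -0.717]] 599.3019799971997 [-0.01220212  0.          0.          0.          0.        ]
```

View pics/scene.png

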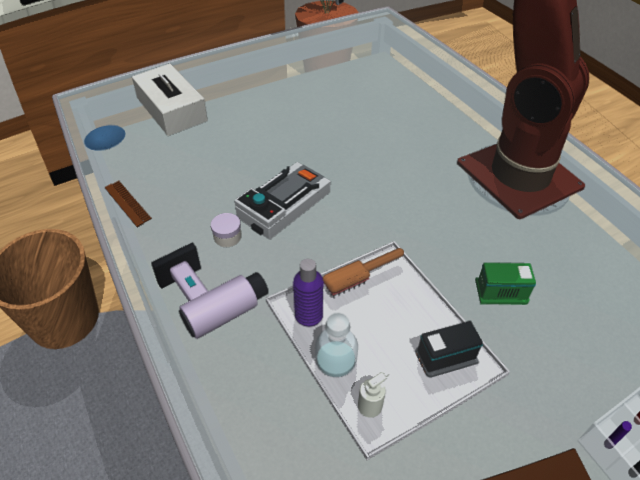

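View pics/side.png

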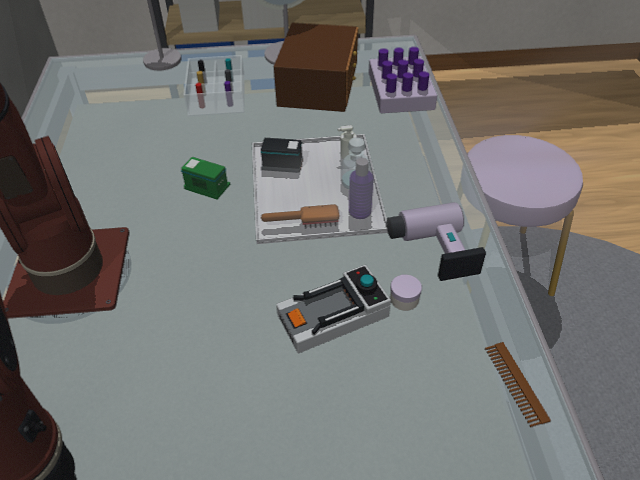

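The candidates are the dark pack in the tray at scene (450,350) and side (282,153), and the green lookalike on the glass at scene (505,283) and side (205,176). I choose the dark one with the white patch in the tray. The charger is at scene (283,198) and side (333,307).

```bash
cat > m.py <<'E'
from h import *
def cloud(d,box):
    u0,v0,u1,v1=box
    U,V=np.meshgrid(np.arange(u0,u1),np.arange(v0,v1));uv=np.c_[U.ravel(),V.ravel()]
    z=d["range_z"][uv[:,1],uv[:,0]];uv=uv[z>0]
    return uv,depthpts(d,uv),d["pixels"][uv[:,1],uv[:,0]]
def rect(p):
    c,s,a=cv2.minAreaRect((p[:,:2]*1000).astype(np.float32));return np.round(c,1),np.round(s,1),round(a,2)
E
python3 - <<'E'
from m import *
a=snap("scene");b=snap("side")
tops=[]
for n,d,bx in(("scene",a,(405,310,500,385)),("side",b,(250,125,315,185))):
    uv,p,c=cloud(d,bx)
    m=(abs(p[:,2]-.066)<.006);q=p[m];print(n,"pack top",m.sum(),np.median(q[:,2]),rect(q))
    w=m&(c.min(1)>170);print(" white",w.sum(),p[w].mean(0).round(4))
for n,d,bx in(("scene",a,(225,155,340,245)),("side",b,(265,255,400,355))):
    uv,p,c=cloud(d,bx)
    hs=cv2.cvtColor(c[None],cv2.COLOR_BGR2HSV)[0].astype(int)
    o=(hs[:,0]>5)&(hs[:,0]<18)&(hs[:,1]>180)&(hs[:,2]>120)
    k=(hs[:,0]>80)&(hs[:,0]<98)&(hs[:,1]>130)
    print(n,"orange",o.sum(),p[o].mean(0).round(4),"key",k.sum(),p[k].mean(0).round(4),p[k][:,2].max())
    for t,kk,z in(("key",k,.079),("or",o,.044)):
        ct=cv2.minAreaRect(uv[kk].astype(np.float32));print("  ray",t,plane(d,[ct[0]],z).round(4))
    m=(p[:,2]>.034)&(p[:,2]<.08);print(" body",rect(p[m]))
    m=(abs(p[:,2]-.04)<.004);print(" deck",rect(p[m]))
im=cv2.resize(a["pixels"][300:395,395:510],None,fx=3,fy=3);im2=cv2.resize(b["pixels"][250:360,260:430],None,fx=3,fy=3)
H=max(im.shape[0],im2.shape[0]);im=cv2.copyMakeBorder(im[:, :285],0,H-im.shape[0],0,0,0);im2=cv2.copyMakeBorder(im2,0,H-im2.shape[0],0,0,0)
cv2.imwrite("pics/crop.png",np.hstack([im,im2]))
E
```

```text
scene pack top 1421 0.06599471139096413 (array([478.2, 314.8]), array([52.5, 98.3]), 78.88)
 white 174 [0.5067 0.3079 0.0666]
side pack top 544 0.06699940560469075 (array([479.1, 314.8]), array([58.2, 96.1]), 77.5)
 white 44 [0.5081 0.3083 0.0682]
scene orange 83 [ 0.4838 -0.2014  0.0445] key 102 [ 0.6255 -0.1474  0.0777] 0.08234759379502266
  ray key [[ 0.6259 -0.1465  0.079 ]]
  ray or [[ 0.4833 -0.2013  0.044 ]]
 body (array([ 588.5, -162.7]), array([273.3, 106.4]), 20.5)
 deck (array([ 588.2, -161.6]), array([273.2, 105.9]), 20.91)
side orange 182 [ 0.4836 -0.2032  0.0451] key 140 [ 0.625  -0.1531  0.0784] 0.08348938567433373
  ray key [[ 0.625  -0.1532  0.079 ]]
  ray or [[ 0.4836 -0.2023  0.044 ]]
 body (array([ 580.6, -168.4]), array([253.9, 107.7]), 20.27)
 deck (array([ 580.8, -169.7]), array([253.7, 106.5]), 19.15)
```

View pics/crop.png

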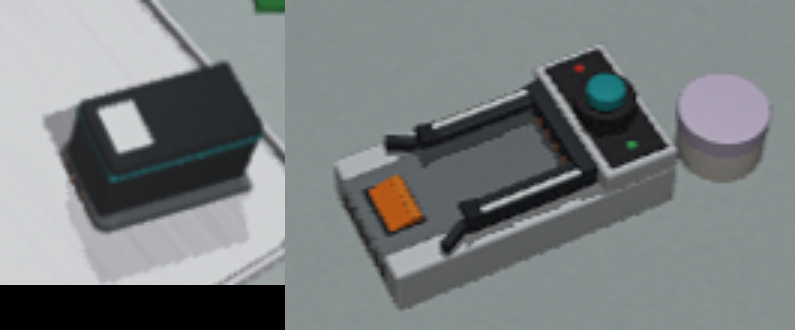

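The left crop shows the dark pack with teal band and white patch near its upper-left end (about (125,125)), copper contacts at that end, so it is the right one. The right crop shows the charger: catch (395,203), key (607,90), and the cream jar (720,135) close behind the console.

```bash
cat >> h.py <<'E'
def go(pos,yaw):
    s=bot.observe();M=R.from_quat(s["ee_rot"]).as_matrix();y0=np.degrees(np.arctan2(M[1,0],M[0,0]))
    t=(y0-yaw+180)%360-180
    Mt=M@R.from_euler("z",t,degrees=True).as_matrix()
    dp=np.array(pos)-s["position"]
    print("yaw",y0.round(2),"turn",round(t,2),"off after turn cm",(Mt.T@dp*100).round(2),"| off before turn",(M.T@dp*100).round(2),"tilt",np.degrees(np.arccos(-M[2,2])).round(2))
E
python3 - <<'E'
from h import *
print(np.array(snap("wrist")["T_tool_cam"]).round(3))
go([.47,-.22,.30],20.3); go([.52,-.19,.30],20.3)
E
```

```text
[[ 0.002 -0.954 -0.301  0.077]
 [ 1.     0.002 -0.     0.   ]
 [ 0.001 -0.301  0.954 -0.176]
 [ 0.     0.     0.     1.   ]]
yaw 18.09 turn -2.21 off after turn cm [ 38.95 -27.99 -10.17] | off before turn [ 37.84 -29.48 -10.17] tilt 0.05
yaw 18.09 turn -2.21 off after turn cm [ 44.68 -29.07 -10.17] | off before turn [ 43.53 -30.77 -10.17] tilt 0.05
```

Call:
{"api": "move_arm", "payload": {"rows": [{"turn":-2.2,"offset":[0,0,-1.0],"grip":8.5},{"offset":[5,-2.9,-1.0]},{"offset":[5,-2.9,-1.0]},{"offset":[5,-2.9,-1.0]},{"offset":[5,-2.9,-1.0]},{"offset":[5,-2.9,-1.0]},{"offset":[5,-2.9,-1.0]},{"offset":[5,-2.9,-1.0]},{"offset":[5,-2.9,-1.0]},{"offset":[5,-2.9,-1.0]},{"offset":[5,-2.9,-1.0]},{"offset":[0,0,0]},{"offset":[0,0,0]}]}}

```text
invalid input at $.rows[1]: expected keys grip, offset, turn
```

Call:
{"api": "move_arm", "payload": {"rows": [{"turn":-2.2,"offset":[0,0,-1.0],"grip":8.5},{"offset":[5,-2.9,-1.0],"turn":0,"grip":8.5},{"offset":[5,-2.9,-1.0],"turn":0,"grip":8.5},{"offset":[5,-2.9,-1.0],"turn":0,"grip":8.5},{"offset":[5,-2.9,-1.0],"turn":0,"grip":8.5},{"offset":[5,-2.9,-1.0],"turn":0,"grip":8.5},{"offset":[5,-2.9,-1.0],"turn":0,"grip":8.5},{"offset":[5,-2.9,-1.0],"turn":0,"grip":8.5},{"offset":[5,-2.9,-1.0],"turn":0,"grip":8.5},{"offset":[5,-2.9,-1.0],"turn":0,"grip":8.5},{"offset":[5,-2.9,-1.0],"turn":0,"grip":8.5},{"offset":[0,0,0],"turn":0,"grip":8.5},{"offset":[0,0,0],"turn":0,"grip":8.5}]}}

```text
time: 1.88
position: [0.5702, -0.1727, 0.3089]
ee_rot: [0.984, 0.177, 0.0, 0.0]
ft_force: [-0.3, -0.8, 0.6]
grip_width: 0.993
```

```bash
python3 - <<'E'
from m import *
d=snap("wrist","w1.png");s=bot.observe();print(s["position"],d["fx"],d["distortion"],abs(s["dq"]).max())
uv,p,c=cloud(d,(0,0,640,480));hs=cv2.cvtColor(c[None],cv2.COLOR_BGR2HSV)[0].astype(int)
o=(hs[:,0]>5)&(hs[:,0]<18)&(hs[:,1]>180)&(hs[:,2]>120)&(p[:,2]>.03)&(p[:,2]<.06);k=(hs[:,0]>80)&(hs[:,0]<98)&(hs[:,1]>130)&(abs(p[:,2]-.079)<.008)
for n,m,z in(("or",o,.045),("key",k,.079)):
    h=cv2.convexHull(uv[m].astype(np.float32));q=plane(d,h.reshape(-1,2),z);print(n,m.sum(),rect(q),np.median(p[m][:,2]),uv[m].mean(0))
go([.4785,.3148,.20],-11.5)
np.save("w1.npy",np.array([0]))
E
```

```text
[ 0.56979108 -0.17353869  0.30879564] 387.90481809272444 [-0.05011675  0.          0.          0.          0.        ] 0.012569942041760042
or 438 (array([ 483.1, -204.1]), array([19.5, 35.2]), 20.46) 0.045177604119531506 [315.82648402 271.68721461]
key 495 (array([ 623.8, -151.6]), array([25.1, 24.6]), 76.46) 0.07909846828166422 [315.51515152 145.2969697 ]
yaw 20.26 turn 31.76 off after turn cm [-18.68 -46.04  10.85] | off before turn [  8.35 -48.98  10.85] tilt 0.04
```

View pics/w1.png

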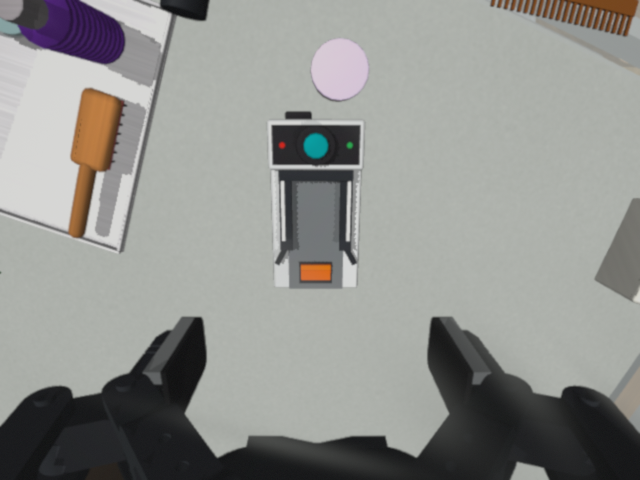

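The picture shows the charger straight ahead, with key (316,145), catch (316,272) and jar (340,69). Charger yaw is 20.45° and shoe_home is at about (0.541, -0.1825).

Call:
{"api": "move_arm", "payload": {"rows": [{"turn":7.9,"offset":[0,0,0],"grip":8.5},{"turn":7.9,"offset":[0,0,0],"grip":8.5},{"turn":7.9,"offset":[0,0,0],"grip":8.5},{"turn":8.0,"offset":[0,0,0],"grip":8.5},{"offset":[-2.08,-5.12,0.5],"turn":0,"grip":8.5},{"offset":[-2.08,-5.12,0.5],"turn":0,"grip":8.5},{"offset":[-2.08,-5.12,0.5],"turn":0,"grip":8.5},{"offset":[-2.08,-5.12,0.5],"turn":0,"grip":8.5},{"offset":[-2.08,-5.12,0.5],"turn":0,"grip":8.5},{"offset":[-2.08,-5.12,0.5],"turn":0,"grip":8.5},{"offset":[-2.08,-5.12,0.5],"turn":0,"grip":8.5},{"offset":[-2.08,-5.12,0.5],"turn":0,"grip":8.5},{"offset":[-2.08,-5.12,0.5],"turn":0,"grip":8.5},{"offset":[0,0,0],"turn":0,"grip":8.5},{"offset":[0,0,0],"turn":0,"grip":8.5}]}}

```text
time: 3.8
position: [0.4786, 0.3147, 0.2635]
ee_rot: [0.995, -0.1, 0.0, 0.0]
ft_force: [0.3, 0.2, 0.3]
grip_width: 0.996
```

```bash
python3 - <<'E'
from m import *
d=snap("wrist","w2.png");print(bot.observe()["position"])
uv,p,c=cloud(d,(0,0,640,480))
m=(abs(p[:,2]-.066)<.006)&(abs(p[:,0]-.4785)<.08)&(abs(p[:,1]-.3148)<.07);q=p[m]
print(m.sum(),np.median(q[:,2]),rect(q),rect(plane(d,uv[m],.066)))
w=m&(c.min(1)>170);print(w.sum(),p[w].mean(0))
go([.4785,.3148,.045],-11.5)
E
```

```text
[0.47899454 0.31422311 0.26361246]
4850 0.06628184022551331 (array([476.8, 312.9]), array([49.4, 96.5]), 77.6) (array([477.4, 312.8]), array([49. , 96.2]), 77.58)
680 [0.50596561 0.30710837 0.06675466]
yaw -11.57 turn -0.07 off after turn cm [-0.08 -0.06 21.86] | off before turn [-0.08 -0.06 21.86] tilt 0.06
```

View pics/w2.png

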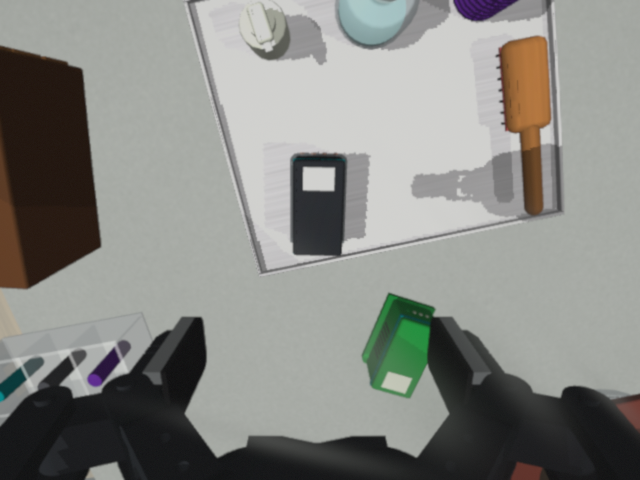

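The pack is at (318,205), contact end with patch facing away, and the green lookalike is at (400,345), clear of the fingers. The pack measures (0.4773, 0.3130), yaw -12.4°.

Call:
{"api": "move_arm", "payload": {"rows": [{"turn":0.8,"offset":[-0.15,0.15,3.0],"grip":8.5},{"turn":0,"offset":[0,0,5],"grip":8.5},{"turn":0,"offset":[0,0,5],"grip":8.5},{"turn":0,"offset":[0,0,5],"grip":8.5},{"turn":0,"offset":[0,0,3.4],"grip":8.5},{"turn":0,"offset":[0,0,2],"grip":8.5},{"turn":0,"offset":[0,0,0],"grip":8.5},{"turn":0,"offset":[0,0,0],"grip":3},{"turn":0,"offset":[0,0,0],"grip":3},{"turn":0,"offset":[0,0,0],"grip":3},{"turn":0,"offset":[0,0,0],"grip":3},{"turn":0,"offset":[0,0,0],"grip":3},{"turn":0,"offset":[0,0,0],"grip":3}]}}

```text
time: 5.48
position: [0.4785, 0.3158, 0.0328]
ee_rot: [0.994, -0.107, 0.002, -0.001]
ft_force: [-1.9, -4.4, 19.1]
grip_width: 0.353
```

```bash
python3 - <<'E'
from h import *
print(bot.observe())
d=snap("wrist");a=snap("scene")
im=cv2.resize(a["pixels"][220:400,360:560],(400,360));cv2.imwrite("pics/g.png",np.hstack([cv2.resize(d["pixels"],(480,360))[:,90:390],im]))
E
```

```text
{'time': 5.475, 'joint_positions': array([-0.19297885,  0.37824496, -0.55972138,  1.81784202,  0.23654059,
        1.00704507, -2.63199249]), 'dq': array([ 1.11209516e-03,  6.23508934e-04, -6.59967655e-05, -9.29677956e-04,
       -1.19499480e-03,  2.28048371e-04, -4.37231688e-04]), 'effort': array([-1.20671019e+00, -4.84339607e+01, -6.80911884e+00, -2.87240142e+01,
       -3.98130901e-01, -1.50826793e+00,  1.40817065e-02]), 'position': array([0.47846644, 0.31582788, 0.03282928]), 'ee_rot': array([ 0.99429049, -0.10667712,  0.00232006, -0.00101131]), 'ft_force': array([-1.93376331, -4.37127009, 19.0936656 ]), 'wrist_torque': array([-1.01218732,  0.41941904,  0.02496334]), 'grip_width': 0.35283583363841486}
```

View pics/g.png

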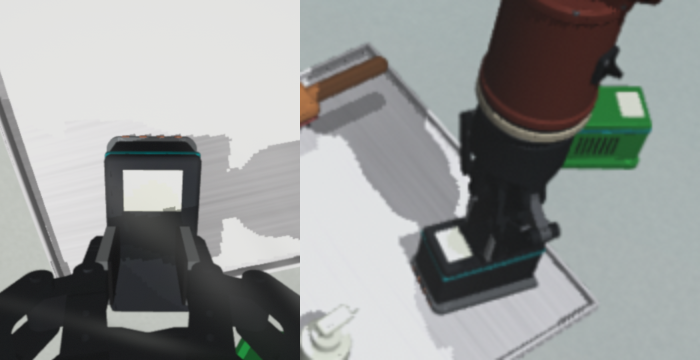

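```bash
python3 - <<'E'
from m import *
d=snap("wrist");a=snap("scene")
for u,v in((200,250),(215,270),(130,340),(280,340),(290,255),(330,255),(395,330),(240,380),(380,330),(415,330),(405,310)):
    u2=int((u)) 
    print("w",u,v,depthpts(d,[[u,v]]).round(3)[0],d["pixels"][v,u])
uv,p,c=cloud(a,(400,280,510,400))
M=R.from_quat(bot.observe()["ee_rot"]).as_matrix();q=(p-bot.observe()["position"])@M
print("tool-frame near pts")
m=(abs(q[:,0])<.012)&(abs(q[:,1])<.06)&(q[:,2]>-.06)
for y in np.arange(-.06,.06,.01):
    k=m&(abs(q[:,1]-y)<.005)
    if k.sum():print(round(y,3),k.sum(),p[k][:,2].min().round(3),p[k][:,2].max().round(3))
m=(abs(p[:,2]-.066)<.006);print(rect(p[m]),np.median(p[m][:,2]))
im=cv2.resize(a["pixels"][290:390,400:500],(600,600),interpolation=cv2.INTER_CUBIC);cv2.imwrite("pics/g2.png",cv2.convertScaleAbs(im,alpha=2.2,beta=20))
E
```

```text
w 200 250 [0.503 0.376 0.005] [222 222 223]
w 215 270 [0.49  0.372 0.004] [223 222 223]
w 130 340 [0.455 0.438 0.001] [190 196 192]
w 280 340 [0.474 0.332 0.068] [33 32 30]
w 290 255 [0.508 0.319 0.066] [225 227 226]
w 330 255 [0.506 0.304 0.068] [218 228 227]
w 395 330 [0.479 0.286 0.085] [60 59 59]
w 240 380 [0.495 0.333 0.122] [29 28 27]
w 380 330 [0.484 0.292 0.092] [81 81 80]
w 415 330 [0.428 0.267 0.004] [223 224 224]
w 405 310 [0.442 0.27  0.004] [170 170 171]
tool-frame near pts
-0.06 33 0.0 0.006
-0.05 68 0.001 0.007
-0.04 71 0.0 0.007
-0.03 126 -0.001 0.092
-0.02 241 0.009 0.093
-0.01 14 0.064 0.069
0.0 39 0.063 0.07
0.01 125 0.063 0.092
0.02 39 0.064 0.092
0.03 8 0.064 0.084
(array([413.6, 308.7]), array([232.8,  74.3]), 4.99) 0.06586935293139656
```

View pics/g2.png

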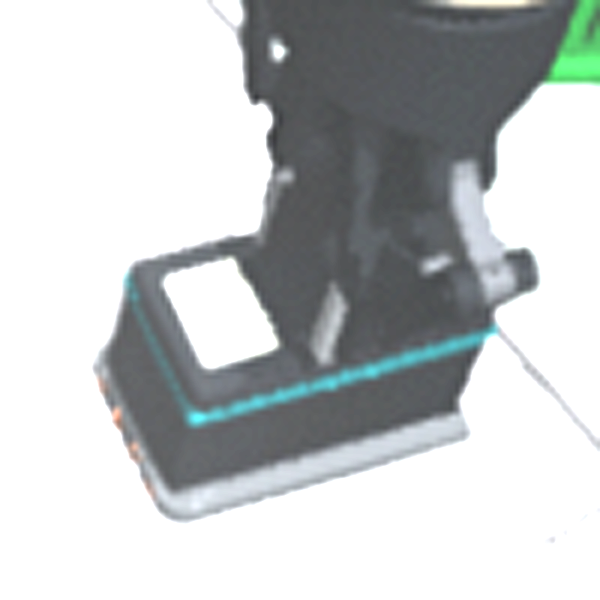

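The near finger covers neither the teal band nor the near face, and the opening reads 30 mm, so this is not the expected grip across 50 mm. I'll ease the fingers open a little and watch force and opening.

Call:
{"api": "move_arm", "payload": {"rows": [{"turn":0,"offset":[0,0,0],"grip":5.5},{"turn":0,"offset":[0,0,0],"grip":5.5},{"turn":0,"offset":[0,0,0],"grip":5.5}]}}

```text
time: 6.05
position: [0.476, 0.315, 0.0294]
ee_rot: [0.994, -0.106, -0.0, 0.0]
ft_force: [-0.6, 0.2, 0.2]
grip_width: 0.641
```

```bash
python3 - <<'E'
from h import *
a=snap("scene");d=snap("wrist")
im=cv2.resize(a["pixels"][290:390,400:500],(500,500),interpolation=cv2.INTER_CUBIC)
cv2.imwrite("pics/g3.png",cv2.convertScaleAbs(np.hstack([im,cv2.resize(d["pixels"][230:480,160:480],(300,500))]),alpha=2,beta=20))
E
```

```text
(no output)
```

View pics/g3.png

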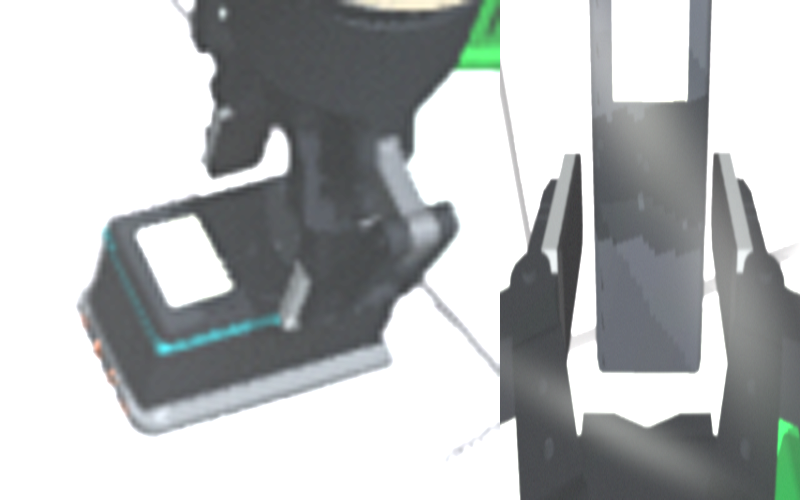

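```bash
python3 - <<'E'
from m import *
s=bot.observe();M=R.from_quat(s["ee_rot"]).as_matrix()
for n in("scene","side","wrist"):
    d=snap(n)
    bx={"scene":(400,280,510,400),"side":(240,100,330,190),"wrist":(0,200,640,480)}[n]
    uv,p,c=cloud(d,bx);q=(p-s["position"])@M
    m=(abs(q[:,0])<.03)&(abs(q[:,1])<.06)&(abs(q[:,1])>.0)&(q[:,2]<.02)&(p[:,2]<.12)
    print(n)
    for y0 in np.arange(-.055,.056,.005):
        k=m&(abs(q[:,1]-y0)<.0025)&(p[:,2]>.012)
        if k.sum()>3: print(round(y0,3),k.sum(),"z %.3f-%.3f"%(p[k][:,2].min(),p[k][:,2].max()),"x %.3f..%.3f"%(q[k][:,0].min(),q[k][:,0].max()))
d=snap("wrist");uv,p,c=cloud(d,(0,0,640,480))
m=(abs(p[:,2]-.066)<.005)&(abs(p[:,0]-.4785)<.06)&(abs(p[:,1]-.3148)<.026);print(rect(p[m]))
E
```

```text
scene
-0.055 5 z 0.116-0.119 x 0.012..0.014
-0.045 12 z 0.089-0.118 x 0.004..0.012
-0.04 63 z 0.072-0.120 x -0.005..0.013
-0.035 73 z 0.069-0.120 x -0.007..0.014
-0.03 60 z 0.012-0.120 x -0.029..0.029
-0.025 347 z 0.012-0.069 x -0.030..0.030
-0.02 38 z 0.014-0.068 x -0.027..0.029
-0.015 47 z 0.062-0.069 x -0.001..0.029
-0.01 48 z 0.063-0.069 x -0.005..0.029
-0.005 72 z 0.063-0.071 x -0.030..0.029
-0.0 58 z 0.063-0.070 x -0.028..0.030
0.005 66 z 0.063-0.070 x -0.014..0.029
0.01 59 z 0.063-0.069 x -0.012..0.030
0.015 59 z 0.063-0.069 x -0.029..0.030
0.02 61 z 0.064-0.069 x -0.015..0.029
0.025 145 z 0.063-0.118 x -0.013..0.029
0.03 69 z 0.069-0.118 x -0.008..0.013
0.035 15 z 0.080-0.119 x 0.009..0.014
0.04 8 z 0.078-0.119 x 0.007..0.012
0.045 11 z 0.113-0.120 x 0.004..0.011
0.05 11 z 0.108-0.120 x 0.001..0.013
side
-0.035 14 z 0.067-0.119 x 0.001..0.014
-0.03 33 z 0.064-0.114 x -0.004..0.022
-0.025 12 z 0.065-0.118 x -0.001..0.025
-0.02 10 z 0.063-0.071 x 0.003..0.029
-0.015 13 z 0.066-0.070 x 0.004..0.030
-0.01 12 z 0.065-0.072 x -0.028..0.028
-0.005 20 z 0.065-0.073 x -0.029..0.026
-0
[... 675 characters left out ...]

-0.02 1613 z 0.064-0.068 x -0.030..0.030
-0.015 1660 z 0.064-0.068 x -0.030..0.030
-0.01 1659 z 0.064-0.068 x -0.030..0.030
-0.005 1644 z 0.064-0.068 x -0.030..0.030
-0.0 1660 z 0.065-0.069 x -0.030..0.030
0.005 1662 z 0.065-0.069 x -0.030..0.030
0.01 1657 z 0.065-0.069 x -0.030..0.030
0.015 1652 z 0.064-0.068 x -0.030..0.030
0.02 1649 z 0.064-0.068 x -0.030..0.030
0.025 1282 z 0.062-0.120 x -0.030..0.030
0.03 2747 z 0.066-0.120 x -0.012..0.013
0.035 948 z 0.070-0.120 x 0.006..0.014
0.04 1133 z 0.073-0.120 x -0.008..0.014
0.045 599 z 0.107-0.120 x -0.011..0.013
0.05 539 z 0.108-0.120 x -0.013..0.014
0.055 243 z 0.111-0.120 x 0.011..0.015
(array([477.4, 314.8]), array([ 52. , 102.4]), 89.63)
```

Depth from all three cameras puts the real fingertips at z ≈ 0.066 while the reported TCP is at 0.029. The tips therefore sit about 37 mm above the reported TCP, and the fingers had closed onto the pack's top. I'll go deeper in steps and watch the force.

Call:
{"api": "move_arm", "payload": {"rows": [{"turn":0,"offset":[0,0,0],"grip":7.5},{"turn":0,"offset":[0,0,0],"grip":7.5},{"turn":0,"offset":[0,0,1.0],"grip":7.5},{"turn":0,"offset":[0,0,0.8],"grip":7.5},{"turn":0,"offset":[0,0,0],"grip":7.5}]}}

```text
time: 6.98
position: [0.4754, 0.3147, 0.0104]
ee_rot: [0.994, -0.106, -0.001, 0.001]
ft_force: [0.3, -0.6, -0.5]
grip_width: 0.876
```

```bash
python3 - <<'E'
from m import *
s=bot.observe();M=R.from_quat(s["ee_rot"]).as_matrix();print(s["position"],s["ft_force"])
for n,bx in(("scene",(400,260,510,400)),("wrist",(0,0,640,480))):
    d=snap(n);uv,p,c=cloud(d,bx);q=(p-s["position"])@M
    f=(abs(q[:,0])<.014)&(abs(q[:,1])>.034)&(abs(q[:,1])<.05)&(p[:,2]>.012);print(n,"finger zmin",np.sort(p[f][:,2])[:8].round(3))
    b=(abs(q[:,0])<.04)&(abs(q[:,1])<.02)&(p[:,2]>.075);print(" palm z",b.sum(),np.sort(p[b][:,2])[:5].round(3))
m=(abs(p[:,2]-.066)<.005)&(abs(p[:,0]-.4785)<.06)&(abs(p[:,1]-.3148)<.04)&(abs(q[:,1])<.033);print("pack",rect(p[m]))
E
```

```text
[0.47539755 0.31469254 0.01041527] [ 0.32262016 -0.55960174 -0.48127391]
scene finger zmin [0.052 0.052 0.053 0.054 0.054 0.054 0.055 0.055]
 palm z 675 [0.113 0.116 0.117 0.117 0.118]
wrist finger zmin [0.053 0.053 0.053 0.053 0.053 0.053 0.053 0.053]
 palm z 8275 [0.116 0.116 0.116 0.116 0.116]
pack (array([479.6, 312.9]), array([50.7, 91.4]), 77.52)
```

Call:
{"api": "move_arm", "payload": {"rows": [{"turn":0,"offset":[0.25,0.12,0.9],"grip":7.5},{"turn":0,"offset":[0,0,0.9],"grip":7.5},{"turn":0,"offset":[0,0,0],"grip":7.5},{"turn":0,"offset":[0,0,0],"grip":3.5},{"turn":0,"offset":[0,0,0],"grip":3.5},{"turn":0,"offset":[0,0,0],"grip":3.5},{"turn":0,"offset":[0,0,0],"grip":3.5},{"turn":0,"offset":[0,0,0],"grip":3.5}]}}

```text
time: 8.07
position: [0.4785, 0.3137, -0.0061]
ee_rot: [0.994, -0.106, 0.0, -0.0]
ft_force: [-1.0, -0.3, 4.9]
grip_width: 0.575
```

Call:
{"api": "move_arm", "payload": {"rows": [{"turn":0,"offset":[0,0,-1],"grip":3.5},{"turn":0,"offset":[0,0,-4],"grip":3.5},{"turn":0,"offset":[0,0,-5],"grip":3.5},{"turn":0,"offset":[0,0,-3],"grip":3.5},{"turn":-8.2,"offset":[0,0,0],"grip":3.5},{"turn":-8.2,"offset":[0,0,0],"grip":3.5},{"turn":-8.2,"offset":[0,0,0],"grip":3.5},{"turn":-8.2,"offset":[0,0,0],"grip":3.5},{"turn":0,"offset":[0,0,0],"grip":3.5},{"turn":0,"offset":[0,0,0],"grip":3.5}]}}

```text
time: 9.32
position: [0.4781, 0.3132, 0.1234]
ee_rot: [0.984, 0.177, -0.0, 0.0]
ft_force: [-0.4, 0.6, -3.7]
grip_width: 0.582
```

```bash
cat > held.py <<'E'
from m import *
def held(save=None):
    s=bot.observe();d=snap("wrist",save);M=R.from_quat(s["ee_rot"]).as_matrix()
    uv,p,c=cloud(d,(0,0,640,480));q=(p-s["position"])@M
    m=(abs(q[:,2]+.072)<.008)&(abs(q[:,0])<.07)&(abs(q[:,1])<.03)
    r=q[m];A=np.c_[r[:,:2],np.ones(len(r))];f=np.linalg.lstsq(A,r[:,2],rcond=None)[0]
    print(s["position"].round(4),s["ft_force"].round(1),s["grip_width"],"held top: n",m.sum(),"med z",np.median(r[:,2]).round(4),"slopes deg",np.degrees(f[:2]).round(2),rect(r),"xrange",np.percentile(r[:,0],[.5,99.5]).round(4))
    fr=m&(q[:,0]>.018);print(" front y",np.percentile(q[fr][:,1],[1,99]).round(4),rect(q[fr]))
E
python3 - <<'E'
from held import *
held()
u=np.array([np.cos(np.radians(20.45)),np.sin(np.radians(20.45))]);h=np.array([.5409,-.1825]);t=h-.15*u
print(t);go([*t,.10],20.45)
E
```

```text
[0.4781 0.3132 0.1234] [-0.4  0.6 -3.7] 0.5818471972367063 held top: n 34990 med z -0.0724 slopes deg [0.92 0.01] (array([10.9, -0. ]), array([60. , 73.5]), 89.19) xrange [-0.0228  0.0468]
 front y [-0.0237  0.0244] (array([32.7,  0.4]), array([29.3, 50.5]), 0.0)
[ 0.40035338 -0.23490848]
yaw 20.44 turn -0.01 off after turn cm [-26.44  48.64   2.36] | off before turn [-26.44  48.65   2.36] tilt 0.02
```

Call:
{"api": "move_arm", "payload": {"rows": [{"turn":0,"offset":[-2.64,4.86,0],"grip":3.5},{"turn":0,"offset":[-2.64,4.86,0],"grip":3.5},{"turn":0,"offset":[-2.64,4.86,0],"grip":3.5},{"turn":0,"offset":[-2.64,4.86,0],"grip":3.5},{"turn":0,"offset":[-2.64,4.86,0],"grip":3.5},{"turn":0,"offset":[-2.64,4.86,0],"grip":3.5},{"turn":0,"offset":[-2.64,4.86,0],"grip":3.5},{"turn":0,"offset":[-2.64,4.86,0],"grip":3.5},{"turn":0,"offset":[-2.64,4.86,0],"grip":3.5},{"turn":0,"offset":[-2.64,4.86,0],"grip":3.5},{"turn":0,"offset":[0,0,2],"grip":3.5},{"turn":0,"offset":[0,0,0],"grip":3.5},{"turn":0,"offset":[0,0,0],"grip":3.5}]}}

```text
time: 11.0
position: [0.4026, -0.2337, 0.1041]
ee_rot: [0.984, 0.179, 0.0, 0.0]
ft_force: [-0.2, 0.4, -4.2]
grip_width: 0.584
```

```bash
python3 - <<'E'
from held import *
held("w3.png")
# charger axis as seen: key & shoe
s=bot.observe();d=snap("wrist");M=R.from_quat(s["ee_rot"]).as_matrix()
uv,p,c=cloud(d,(0,0,640,480));hs=cv2.cvtColor(c[None],cv2.COLOR_BGR2HSV)[0].astype(int)
k=(hs[:,0]>80)&(hs[:,0]<98)&(hs[:,1]>130)&(abs(p[:,2]-.079)<.008)
h=cv2.convexHull(uv[k].astype(np.float32));kc=plane(d,h.reshape(-1,2),.079);print("key",k.sum(),rect(kc))
u=np.array([np.cos(np.radians(20.45)),np.sin(np.radians(20.45))]);n=np.array([-u[1],u[0]])
dk=(p[:,2]>.036)&(p[:,2]<.062);rel=p[:,:2]-np.array([.5409,-.1825]);X=rel@u;Y=rel@n
for x in(-.04,-.02,0,.02,.04,.06,.08):
    for lo,hi,t in((.036,.044,"deck"),(.052,.060,"lip")):
        m=(abs(X-x)<.004)&(p[:,2]>lo)&(p[:,2]<hi)&(abs(Y)<.07)
        if m.sum()>10:
            y=Y[m];print(x,t,m.sum(),"ymin/max",y.min().round(4),y.max().round(4),"inner",y[y<0].max().round(4) if (y<0).any() else None,y[y>0].min().round(4) if (y>0).any() else None)
E
```

```text
[ 0.4026 -0.2337  0.1041] [-0.2  0.4 -4.2] 0.5841209754579725 held top: n 35006 med z -0.0725 slopes deg [0.91 0.04] (array([11.,  0.]), array([72.6, 59.9]), 0.07) xrange [-0.0227  0.0468]
 front y [-0.0238  0.0244] (array([32.7,  0.3]), array([50.6, 29.4]), 90.0)Traceback (most recent call last):
  File "<stdin>", line 7, in <module>
AttributeError: 'NoneType' object has no attribute 'reshape'
```

View pics/w3.png

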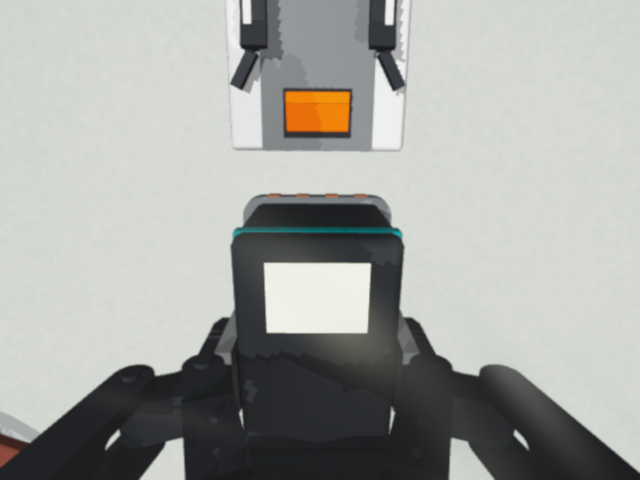

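This shows the pack held straight (front at (317,215)) with the charger mouth directly ahead, catch (318,112) and deck front edge at row 150. Next I'll work out the lateral offset.

```bash
python3 - <<'E'
from held import *
s=bot.observe();d=snap("wrist");M=R.from_quat(s["ee_rot"]).as_matrix()
uv,p,c=cloud(d,(0,0,640,180));hs=cv2.cvtColor(c[None],cv2.COLOR_BGR2HSV)[0].astype(int)
q=(p-s["position"])@M
o=(hs[:,0]>5)&(hs[:,0]<18)&(hs[:,1]>180)&(p[:,2]>.03)&(p[:,2]<.06)
oo=(plane(d,uv[o],.045)-s["position"])@M;print("orange y",np.percentile(oo[:,1],[1,99]).round(4),"x",np.percentile(oo[:,0],[1,99]).round(4))
dk=(p[:,2]>.03)&(abs(q[:,1])<.08)
for x0 in np.arange(.10,.19,.01):
    m=dk&(abs(q[:,0]-x0)<.003)&(p[:,2]<.06);y=q[m][:,1]
    if m.sum()>10:print(x0.round(3),"outer",y.min().round(4),y.max().round(4),"mid",((y.min()+y.max())/2).round(4))
print("front edge x",np.percentile(q[dk&(abs(p[:,2]-.04)<.004)][:,0],.5))
t=np.array([.5409,-.1825])-.15*np.array([.937,.3494])
go([*t,.031],20.45);go([.5409,-.1825,.031],20.45)
E
```

```text
orange y [-0.0179  0.018 ] x [0.0736 0.0951]
0.1 outer -0.0519 0.0523 mid 0.0002
0.11 outer -0.0519 0.0523 mid 0.0002
0.12 outer -0.0519 0.0518 mid -0.0001
0.13 outer -0.0517 0.0522 mid 0.0003
0.14 outer -0.0515 0.0527 mid 0.0006
front edge x 0.06255486448110412
yaw 20.65 turn 0.2 off after turn cm [-0.26 -0.    7.33] | off before turn [-0.26 -0.    7.33] tilt 0.07
yaw 20.65 turn 0.2 off after turn cm [14.74 -0.    7.34] | off before turn [14.74  0.05  7.34] tilt 0.07
```

Call:
{"api": "move_arm", "payload": {"rows": [{"turn":0.2,"offset":[0,0,4],"grip":3.5},{"turn":0,"offset":[0,0,3.3],"grip":3.5},{"turn":0,"offset":[0,0,0],"grip":3.5},{"turn":0,"offset":[0,0,0],"grip":3.5}]}}

```text
time: 11.65
position: [0.4031, -0.2346, 0.032]
ee_rot: [0.984, 0.177, 0.001, 0.0]
ft_force: [0.2, -0.2, -3.2]
grip_width: 0.575
```

Call:
{"api": "move_arm", "payload": {"rows": [{"turn":0,"offset":[0.5,0,0.1],"grip":3.5},{"turn":0,"offset":[0.8,0,0],"grip":3.5},{"turn":0,"offset":[0.8,0,0],"grip":3.5},{"turn":0,"offset":[0.8,0,0],"grip":3.5},{"turn":0,"offset":[0.8,0,0],"grip":3.5},{"turn":0,"offset":[0.8,0,0],"grip":3.5},{"turn":0,"offset":[0.8,0,0],"grip":3.5},{"turn":0,"offset":[0,0,0],"grip":3.5}]}}

```text
time: 12.65
position: [0.4535, -0.2154, 0.0298]
ee_rot: [0.984, 0.177, 0.001, 0.0]
ft_force: [2.5, 0.1, 0.5]
grip_width: 0.58
```

```bash
python3 - <<'E'
from held import *
held()
go([.5409,-.1825,.030],20.45)
s=bot.observe();d=snap("wrist");M=R.from_quat(s["ee_rot"]).as_matrix()
uv,p,c=cloud(d,(0,0,640,300));hs=cv2.cvtColor(c[None],cv2.COLOR_BGR2HSV)[0].astype(int);q=(p-s["position"])@M
k=(hs[:,0]>80)&(hs[:,0]<98)&(hs[:,1]>130)&(p[:,2]<.09)&(q[:,0]>.08)
if k.sum()>20:
    kk=(plane(d,uv[k],.079)-s["position"])@M;print("key tool",rect(kk))
dk=(p[:,2]>.03)&(abs(q[:,1])<.08)&(p[:,2]<.06)
for x0 in np.arange(.06,.15,.01):
    m=dk&(abs(q[:,0]-x0)<.003);y=q[m][:,1]
    if m.sum()>10:print(x0.round(3),"outer",y.min().round(4),y.max().round(4))
E
```

```text
[ 0.4535 -0.2154  0.0298] [2.5 0.1 0.5] 0.5799931028081552 held top: n 35005 med z -0.0725 slopes deg [0.81 0.06] (array([10.6,  0. ]), array([73.1, 60. ]), 0.42) xrange [-0.0226  0.0468]
 front y [-0.0238  0.0244] (array([32.6,  0.3]), array([29.2, 50.6]), 0.01)
yaw 20.44 turn -0.01 off after turn cm [ 9.37 -0.03  0.  ] | off before turn [ 9.37 -0.03  0.  ] tilt 0.12
0.06 outer -0.0525 0.0515
0.07 outer -0.0523 0.0518
0.08 outer -0.0525 0.0519
0.09 outer -0.0522 0.0516
0.1 outer -0.0525 0.0517
0.11 outer -0.0525 0.0518
0.12 outer -0.0523 0.0519
```

Call:
{"api": "move_arm", "payload": {"rows": [{"turn":0,"offset":[0.5,-0.04,0],"grip":3.5},{"turn":0,"offset":[0.5,0,0],"grip":3.5},{"turn":0,"offset":[0.5,0,0],"grip":3.5},{"turn":0,"offset":[0.5,0,0],"grip":3.5},{"turn":0,"offset":[0.5,0,0],"grip":3.5},{"turn":0,"offset":[0.5,0,0],"grip":3.5},{"turn":0,"offset":[0.5,0,0],"grip":3.5},{"turn":0,"offset":[0,0,0],"grip":3.5}]}}

```text
time: 13.75
position: [0.4844, -0.2039, 0.0299]
ee_rot: [0.984, 0.177, -0.0, 0.0]
ft_force: [-1.1, -1.4, 4.6]
grip_width: 0.578
```

Call:
{"api": "move_arm", "payload": {"rows": [{"turn":0,"offset":[0.5,0,0],"grip":3.5},{"turn":0,"offset":[0.5,0,0],"grip":3.5},{"turn":0,"offset":[0.5,0,0],"grip":3.5},{"turn":0,"offset":[0.5,0,0],"grip":3.5},{"turn":0,"offset":[0.5,0,0],"grip":3.5},{"turn":0,"offset":[0.5,0,0],"grip":3.5},{"turn":0,"offset":[0.5,0,0],"grip":3.5},{"turn":0,"offset":[0.5,0,0],"grip":3.5},{"turn":0,"offset":[0.5,0,0],"grip":3.5},{"turn":0,"offset":[0,0,0],"grip":3.5}]}}

```text
time: 15.0
position: [0.5265, -0.1884, 0.0299]
ee_rot: [0.984, 0.177, -0.0, 0.0]
ft_force: [-1.3, -1.6, 5.7]
grip_width: 0.578
```

```bash
python3 - <<'E'
from held import *
held()
go([.5409,-.1825,.030],20.45)
s=bot.observe();d=snap("wrist");M=R.from_quat(s["ee_rot"]).as_matrix()
uv,p,c=cloud(d,(0,0,640,300));hs=cv2.cvtColor(c[None],cv2.COLOR_BGR2HSV)[0].astype(int);q=(p-s["position"])@M
k=(hs[:,0]>80)&(hs[:,0]<98)&(hs[:,1]>130)&(p[:,2]<.09)&(q[:,0]>.06)
if k.sum()>20:
    kk=(plane(d,uv[k],.079)-s["position"])@M;print("key tool",rect(kk))
E
```

```text
[ 0.5265 -0.1884  0.0299] [-1.3 -1.6  5.7] 0.5776882463188576 held top: n 34967 med z -0.0725 slopes deg [0.91 0.05] (array([11.2, -0. ]), array([73.3, 60. ]), 1.19) xrange [-0.0225  0.0468]
 front y [-0.0237  0.0244] (array([32.7,  0.3]), array([50.8, 29.4]), 89.93)
yaw 20.36 turn -0.09 off after turn cm [ 1.56 -0.04 -0.01] | off before turn [ 1.56 -0.04 -0.01] tilt 0.04
key tool (array([101.2,  -0.2]), array([25.1, 21.4]), 89.92)
```

Call:
{"api": "move_arm", "payload": {"rows": [{"turn":0,"offset":[0.3,0,0],"grip":3.5},{"turn":0,"offset":[0.3,0,0],"grip":3.5},{"turn":0,"offset":[0.3,0,0],"grip":3.5},{"turn":0,"offset":[0.2,0,0],"grip":3.5},{"turn":0,"offset":[0,0,0],"grip":3.5}]}}

```text
time: 15.72
position: [0.5362, -0.1848, 0.0299]
ee_rot: [0.984, 0.177, -0.001, 0.0]
ft_force: [-4.1, -1.9, 8.6]
grip_width: 0.581
```

Call:
{"api": "move_arm", "payload": {"rows": [{"turn":0,"offset":[0.2,0,0],"grip":3.5},{"turn":0,"offset":[0.2,0,0],"grip":3.5},{"turn":0,"offset":[0,0,0],"grip":3.5}]}}

```text
time: 16.1
position: [0.54, -0.1835, 0.03]
ee_rot: [0.984, 0.177, -0.001, 0.0]
ft_force: [-4.2, -2.1, 8.1]
grip_width: 0.575
```

Call:
{"api": "move_arm", "payload": {"rows": [{"turn":0,"offset":[0.15,0,0],"grip":3.5},{"turn":0,"offset":[0.1,0,0],"grip":3.5},{"turn":0,"offset":[0,0,0],"grip":3.5}]}}

```text
time: 16.48
position: [0.5423, -0.1826, 0.0299]
ee_rot: [0.984, 0.176, -0.001, 0.0]
ft_force: [-4.1, -2.1, 7.6]
grip_width: 0.577
```

```bash
python3 - <<'E'
from held import *
for n,bx in(("side",(265,255,400,355)),("scene",(225,155,340,245))):
    a=snap(n);uv,p,c=cloud(a,bx);hs=cv2.cvtColor(c[None],cv2.COLOR_BGR2HSV)[0].astype(int)
    o=(hs[:,0]>5)&(hs[:,0]<18)&(hs[:,1]>180)&(hs[:,2]>100)
    rel=plane(a,uv[o],.045)[:,:2]-np.array([.5409,-.1825]) if o.any() else None
    u=np.array([.937,.3494])
    print(n,o.sum(),p[o][:,2].round(3)[:60] if o.any() else "",np.percentile(rel@u,[2,98]) if o.any() else "")
    cv2.imwrite("pics/c_%s.png"%n,cv2.resize(a["pixels"][bx[1]-10:bx[3],bx[0]-10:bx[2]],None,fx=4,fy=4))
E
```

```text
side 190 [0.05  0.047 0.04  0.047 0.047 0.047 0.046 0.046 0.048 0.043 0.044 0.046
 0.047 0.047 0.046 0.045 0.047 0.041 0.043 0.044 0.05  0.046 0.046 0.044
 0.048 0.047 0.049 0.047 0.044 0.041 0.045 0.042 0.046 0.045 0.044 0.047
 0.048 0.053 0.047 0.045 0.048 0.046 0.041 0.044 0.044 0.044 0.05  0.043
 0.045 0.047 0.048 0.047 0.046 0.049 0.041 0.045 0.044 0.043 0.044 0.047] [-0.07173384 -0.04979104]
scene 23 [0.041 0.041 0.043 0.042 0.039 0.044 0.041 0.042 0.041 0.042 0.045 0.044
 0.041 0.041 0.04  0.041 0.048 0.045 0.045 0.044 0.046 0.044 0.041] [-0.0684907  -0.05502012]
```

View pics/c_side.png

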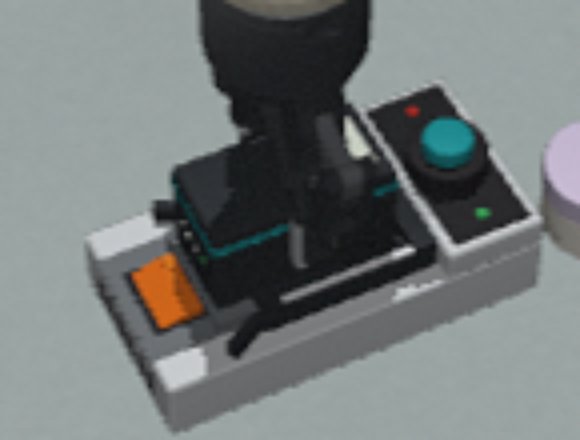

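The catch at (165,290) appears up behind the pack, with its flat top at about z 0.046. There's no end-stop force yet, so I'll push a little further.

Call:
{"api": "move_arm", "payload": {"rows": [{"turn":0,"offset":[0.1,0,0],"grip":3.5},{"turn":0,"offset":[0.1,0,0],"grip":3.5},{"turn":0,"offset":[0,0,0],"grip":3.5}]}}

```text
time: 16.95
position: [0.5423, -0.1825, 0.03]
ee_rot: [0.984, 0.176, -0.002, 0.0]
ft_force: [-12.1, -2.5, 14.9]
grip_width: 0.578
```

The pack is on the stop. I'll relax the push, release and rise.

Call:
{"api": "move_arm", "payload": {"rows": [{"turn":0,"offset":[-0.2,0,0],"grip":3.5},{"turn":0,"offset":[0,0,0],"grip":6.5},{"turn":0,"offset":[0,0,0],"grip":6.5},{"turn":0,"offset":[0,0,0],"grip":6.5},{"turn":0,"offset":[0,0,-2],"grip":6.5},{"turn":0,"offset":[0,0,-5],"grip":6.5},{"turn":0,"offset":[0,0,-5],"grip":2},{"turn":0,"offset":[0,0,-4],"grip":0},{"turn":0,"offset":[0,0,0],"grip":0},{"turn":0,"offset":[0,0,0],"grip":0}]}}

```text
time: 18.2
position: [0.5428, -0.1814, 0.1888]
ee_rot: [0.984, 0.177, -0.0, -0.0]
ft_force: [-0.3, 0.8, -1.1]
grip_width: -0.001
```

```bash
python3 - <<'E'
from held import *
s=bot.observe();d=snap("wrist","w4.png");M=R.from_quat(s["ee_rot"]).as_matrix();print(s["position"],s["grip_width"],s["ft_force"])
uv,p,c=cloud(d,(0,0,640,480));hs=cv2.cvtColor(c[None],cv2.COLOR_BGR2HSV)[0].astype(int);q=(p-s["position"])@M
u=np.array([.937,.3494]);n=np.array([-u[1],u[0]])
def C(P):r=P[:,:2]-np.array([.5409,-.1825]);return np.c_[r@u,r@n]
k=(hs[:,0]>80)&(hs[:,0]<98)&(hs[:,1]>130)&(abs(p[:,2]-.079)<.006)&(C(p)[:,0]>.06)
kc=plane(d,uv[k],.079);print("key",k.sum(),rect(kc),"charger frame",C(kc).mean(0),"tool",((kc-s["position"])@M).mean(0))
t=(abs(p[:,2]-.102)<.006)&(abs(C(p)[:,0])<.07)&(abs(C(p)[:,1])<.04);pt=plane(d,uv[t],.102)
print("pack top",t.sum(),np.median(p[t][:,2]),rect(pt),"frame",rect(C(pt)))
o=(hs[:,0]>5)&(hs[:,0]<18)&(hs[:,1]>180)&(p[:,2]>.03)&(p[:,2]<.06);print("orange",o.sum(),np.percentile(p[o][:,2],[10,50,90]).round(4) if o.any() else "")
f=(abs(q[:,0])<.03)&(abs(q[:,1])<.03)&(q[:,2]>-.1)&(p[:,2]>.12);print("tips tool z max",np.sort(q[f][:,2])[-5:],"n",f.sum(),q[f][np.argmax(q[f][:,2])])
E
```

```text
[ 0.54275482 -0.1813969   0.18884843] -0.0008281568141857136 [-0.33469723  0.79341278 -1.0902876 ]
key 1090 (array([ 623.4, -151.7]), array([24.7, 25.2]), 20.5) charger frame [ 0.08816972 -0.0002277 ] tool [0.08610815 0.00058864 0.10979844]
pack top 9048 0.10231256068648512 (array([ 541.8, -182.8]), array([95.1, 49.5]), 20.17) frame (array([ 0.8, -0.6]), array([49.5, 95.1]), 89.72)
orange 0 
tips tool z max [-0.03714733 -0.0370945  -0.03707329 -0.03691005 -0.0369048 ] n 16524 [ 0.01033131 -0.00468514 -0.0369048 ]
```

View pics/w4.png

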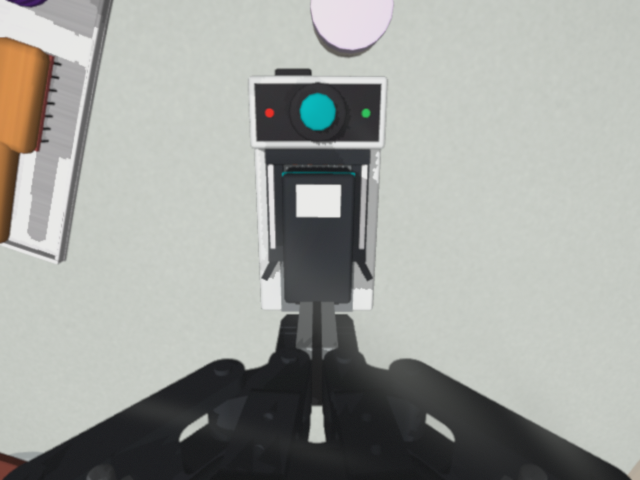

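The pack sits in the shoe (318,235) with no orange visible past the fingers, and the key is at (318,112). Pack top centre in the charger frame is about (0.8, -0.6) mm. With the fingers shut, I go over the key and press it.

Call:
{"api": "move_arm", "payload": {"rows": [{"turn":0,"offset":[4.3,0.06,0],"grip":0},{"turn":0,"offset":[4.3,0,0],"grip":0},{"turn":0,"offset":[0,0,5],"grip":0},{"turn":0,"offset":[0,0,5],"grip":0},{"turn":0,"offset":[0,0,3],"grip":0},{"turn":0,"offset":[0,0,0.8],"grip":0},{"turn":0,"offset":[0,0,0],"grip":0}]}}

```text
time: 19.12
position: [0.6236, -0.1521, 0.0512]
ee_rot: [0.984, 0.177, -0.0, -0.0]
ft_force: [0.3, -0.1, 0.5]
grip_width: -0.001
```

Call:
{"api": "move_arm", "payload": {"rows": [{"turn":0,"offset":[0,0,0.4],"grip":0},{"turn":0,"offset":[0,0,0.3],"grip":0},{"turn":0,"offset":[0,0,0],"grip":0}]}}

```text
time: 19.5
position: [0.6245, -0.1523, 0.0453]
ee_rot: [0.984, 0.177, 0.001, 0.0]
ft_force: [1.1, 0.3, 2.3]
grip_width: 0.001
```

Call:
{"api": "move_arm", "payload": {"rows": [{"turn":0,"offset":[0,0,0.3],"grip":0},{"turn":0,"offset":[0,0,0.3],"grip":0},{"turn":0,"offset":[0,0,0],"grip":0}]}}

```text
time: 19.88
position: [0.6247, -0.1524, 0.0411]
ee_rot: [0.984, 0.177, 0.001, 0.001]
ft_force: [-6.3, 0.7, 20.4]
grip_width: 0.003
```

20 N on the tool means the key is bottomed. I'll hold one row, then lift off and check.

Call:
{"api": "move_arm", "payload": {"rows": [{"turn":0,"offset":[0,0,0],"grip":0},{"turn":0,"offset":[0,0,-1],"grip":0},{"turn":0,"offset":[0,0,-4],"grip":0},{"turn":0,"offset":[0,0,-5],"grip":0},{"turn":0,"offset":[-5,0,-5],"grip":0},{"turn":0,"offset":[-3,0,-5],"grip":0},{"turn":0,"offset":[0,5,0],"grip":0},{"turn":0,"offset":[0,5,0],"grip":0},{"turn":0,"offset":[0,5,0],"grip":0},{"turn":0,"offset":[0,0,0],"grip":0},{"turn":0,"offset":[0,0,0],"grip":0}]}}

```text
time: 21.25
position: [0.6064, -0.3179, 0.2319]
ee_rot: [0.984, 0.177, -0.0, -0.001]
ft_force: [0.1, 0.6, 0.3]
grip_width: -0.0
```

```bash
python3 - <<'E'
from held import *
print(bot.observe()["position"],bot.observe()["ft_force"])
u=np.array([.937,.3494]);n=np.array([-u[1],u[0]])
def C(P):r=P[:,:2]-np.array([.5409,-.1825]);return np.c_[r@u,r@n]
for nm,bx in(("side",(265,255,400,355)),("scene",(225,155,340,245)),("wrist",(0,0,640,480))):
    d=snap(nm);uv,p,c=cloud(d,bx);hs=cv2.cvtColor(c[None],cv2.COLOR_BGR2HSV)[0].astype(int);x=C(p)
    k=(hs[:,0]>80)&(hs[:,0]<98)&(hs[:,1]>130)&(x[:,0]>.065)&(x[:,0]<.12)&(abs(x[:,1])<.03)&(p[:,2]>.06)
    o=(hs[:,0]>5)&(hs[:,0]<18)&(hs[:,1]>180)&(hs[:,2]>90)&(abs(x[:,1])<.03)&(x[:,0]<-.04)&(x[:,0]>-.09)
    f=o&(x[:,0]>-.060)
    t=(abs(p[:,2]-.102)<.006)&(abs(x[:,0])<.07)&(abs(x[:,1])<.04);pt=plane(d,uv[t],.102)
    print(nm,"key",k.sum(),np.percentile(p[k][:,2],[50,90]).round(4) if k.any() else "","orange",o.sum(),"flat",f.sum(),np.median(p[f][:,2]).round(4) if f.any() else "",np.percentile(C(plane(d,uv[o],.045))[:,0],[2,98]).round(4) if o.any() else "","pack",t.sum(),np.median(p[t][:,2]).round(4),rect(C(pt)))
    if nm=="side":cv2.imwrite("pics/fin.png",cv2.resize(d["pixels"][130:360,180:480],(780,598)))
E
```

```text
[ 0.60641008 -0.3178574   0.2319411 ] [0.08007345 0.61755575 0.31196252]
side key 92 [0.0792 0.0817] orange 191 flat 87 0.0464 [-0.0718 -0.0498] pack 1149 0.103 (array([-0.7, -2.5]), array([55.3, 97.6]), 89.64)
scene key 104 [0.0779 0.08  ] orange 20 flat 4 0.0452 [-0.0685 -0.0564] pack 729 0.1019 (array([4.8, 4.9]), array([ 55.5, 102.1]), 89.64)
wrist key 861 [0.079  0.0802] orange 143 flat 27 0.047 [-0.0727 -0.0572] pack 6575 0.1024 (array([ 0.1, -2.5]), array([52.2, 96.3]), 89.93)
```

View pics/fin.png

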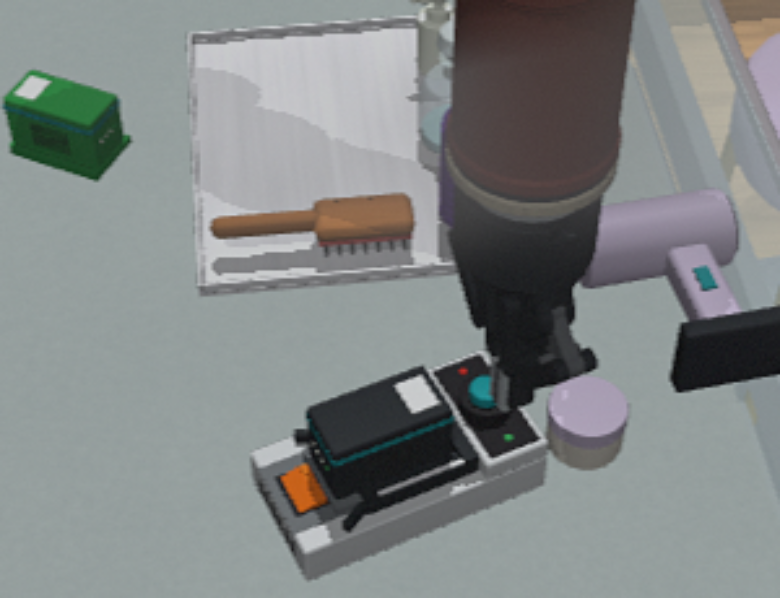

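The picture shows the pack seated (380,430), the catch up (302,487), the key up (485,390), and the jar, brush and dryer in place. The arm is clear, so I hand in.

```bash
python3 -c "
from workcell import bot
print(bot.finish_job())"
```

```text
the job is handed in; nothing more can be done
None
```

The pack is on the charger, seated contact end first against the end stop with the orange catch up behind it. I pressed the teal key to its stop and released it. I handed the job in just after 21 s of robot time; no verdict was reported.

**Last checks**
- **Pack:** Its underside is on the deck (top at z ≈ 0.102 m). The wrist view after release put it about 0.8 mm past and 0.6 mm beside the estimated home point, within about 0.3°. The last, more oblique views scatter by up to 5 mm sideways and lengthwise.
- **Catch:** Its top is at z ≈ 0.046 m, 6 mm proud of the deck.
- **Key:** It went down under 20 N at the tool and is back up at z ≈ 0.079 m.
- **Insertion force:** The tool force was about 5 N along the slide. At the stop the readings at the ends of moves were about 12 N along the slide and 15 N vertically.
- **Bystanders:** The brush, dryer and cream jar look unmoved. The arm partly hid the bottle, decanter and dispenser in the last picture, but it never went near them. I did not measure any of their positions.

**What disagreed:** the real fingertips sit about 33–42 mm above the reported TCP, depending on the opening. Because of this my first grasp closed onto the top of the pack with about 19 N. I corrected it by measuring the tips in the depth images and gripping again lower down.

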